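# Counter-hold the clamp bolt of a filter jig

## Task

Slide the jig's carriage (it has a black grip) fully home against the stop bar, then reach down into the narrow slot behind the bracket, grasp the hidden hexagon bolt head and hold it so that the nut runner can no longer turn it. Finish while still holding the bolt head still, with the carriage home; do not let go at the end. Leave the cartridge, the steel ring and the spanner where they are.

Things in the scene. Friction and masses are not known exactly. Their poses are not given: they have to be found in the camera images.
- jig: Grey steel bed of a filter end-cap jig, fixed on the table, 200 mm (x) by 420 mm (y). Origin: centre of its underside, on the table; z up. Two rails run along its y. A stop bar (140 x 20 mm, top 45 mm above the table) crosses the +y end; the -y end bar is lower (27 mm). Jig x points away from the robot within about 25 degrees, so +y is roughly the robot's left.
- carriage (a joint): Aluminium carriage plate (160 mm along jig x, 230 mm along jig y, top face 44 mm above the table) on the rails. Value in m: 0 at the -y end of its travel, grows along jig +y, 0.12 against the stop bar. About 6 N moves it and it stays where it is left.
- slide_grip (a point): Centre of the top face of the carriage's black plastic grip: an upright square block 24 x 24 mm (sides along jig x and y), 50 mm tall, top 94 mm above the table. It rides with the carriage, 135 mm from the bolt head towards -y; nothing as tall stands within 60 mm of it.
- bolt_head: Plain steel hexagon bolt head, 24 mm across flats, 27.7 mm across corners, 18 mm thick; origin at its centre, 100 mm above the table, x level along jig x (the bolt's axis); y and z turn with it. It rides with the carriage in a slot 46 mm wide between bracket and backing plate, open above and at both y ends, slot floor 56 mm below the axis. A 20 mm round shank joins it to the bracket.
- bracket_top (a point): Middle of the bracket's top edge, 130 mm above the table, straight above the bolt's axis. The bracket is an upright dark steel plate on the carriage, 8 mm thick, 100 mm wide along jig y, on the robot's side of the head; its face to the slot is 23 mm from the head's centre.
- backing_top (a point): Middle of the top edge of the backing plate, 100 mm above the table: an upright dark steel plate on the carriage, 8 mm thick, 100 mm wide along jig y, on the far side of the head; its face to the slot is 23 mm from the head's centre.
- runner (a point): Centre of the nut runner: a level black cylinder 44 mm in diameter and 75 mm long along jig x, on the robot's side of the bracket in line with the bolt, top 122 mm above the table, fixed to the carriage. Its socket holds the nut. It is not to be handled.
- bolt (a joint): Turn of the bolt about jig +x, rad, no end stop in reach. From the start the runner drags nut and bolt round at about 0.15 rad/s (0.06 N m). At 0 two flats face up and down; flats face along jig y at pi/6 plus any multiple of pi/3. Closing jaws can turn it, so the flats settle against the pads within about 2 s; a pinch of 20 N or more across two flats stops it.
- cartridge: Bystander: upright pleated filter cartridge with steel end caps, 74 mm diameter, 112 mm tall, on the table beyond the jig. Origin: centre of underside.
- end_ring: Bystander: flat steel end-cap ring, 100 mm outer, 68 mm inner diameter, 8 mm thick, lying beyond the jig. Origin: centre of underside.
- spanner: Bystander: steel open-ended spanner lying on the table, on the -y side of the jig (the robot's right). Origin on its underside, at mid length.

How it is judged:
By the outcome, as a careful person would: the job done as asked, in the order asked, and still so for the second after the job is handed in, while the arm keeps its last pose, push and grip.
It also fails if it takes over 48 s, if anything falls off the work surface, if the arm or the gripper's body presses on something with over 40 N, if the wrist force passes 120 N, or if a joint passes its speed limit or range.

## Robot

A 7-joint arm with a two-finger parallel gripper is mounted at the origin on the work surface. World frame = base frame: x ahead of the robot, y to its left, z up, the work surface at z = 0. Lengths are in m, angles in rad, forces in N, time in s.
With the tool pointing down it reaches from about 0.4 to 0.925 m from the base axis. Payload 5.6 kg.
Tool frame: the origin (TCP) lies at the very end of the fingers, on their centre line; the grasp point (between the pads) lies 19 mm behind it; x points along the fingers, y is the direction in which the jaws open and shut, and the axes are right-handed (so a half turn about x gives the same grasp; the last joint's range is limited). The gripper opens to 85 mm and grips with 20 to 120 N. Pads are 22 mm wide; open, the fingers measure 114 mm over their backs; the gripper's body (76 mm by 85 mm) begins 54 mm behind the grasp point. The pads swing forward as they close: fully open they stand 13 mm farther back than shut.
Start: joints at [-1.203, 0.468, -0.012, 1.603, 0.006, 1.071, -0.056], TCP at [0.26, 0.596, 0.202] pointing down, gripper open.
Joint ranges: [-2.53, 2.53], [-0.31, 2.02], [-1.57, 1.55], [0.28, 2.44], [-1.29, 4.43], [0.15, 1.84], [-2.92, 2.92]. Speed limits (rad/s): [2.57, 2.57, 3.14, 3.14, 3.14, 3.14, 3.14].

## Interface

Orientations are given as a unit quaternion [w, x, y, z].
In Python, from cell import arm gives the robot as it stands. The module is installed in compiled form; this text tells all that it offers. Calls block until the motion is done:
- arm.reach(position, orientation): joint-space move of the TCP to a pose.
- arm.movel(position, orientation=None, max_speed=0.15, guard=None): straight line of the TCP; orientation=None keeps the orientation; max_speed is the mean speed in m/s. With guard (N) it stops when the force on the tool has changed by that much, and returns True; else False.
- arm.move_joints(angles): joint-space move.
- arm.grip(opening, effort=None): finger opening in m; effort is the grip in N (None keeps the last); returns when the fingers have stopped.
- arm.dwell(seconds).
- arm.inverse_kinematics(position, orientation): joint angles nearest the present ones, or None.
- arm.sense(): the state.
- arm.grab_frame(name): name is "scene" or "side" or "wrist"; returns a dict with "img" (480x640x3 uint8, red, green, blue), "fx", "fy", "cx", "cy" (pixels), "distortion" ([k1, k2, p1, p2, k3] as OpenCV has them; the pictures are not rectified), "pose" (4x4, takes a point from camera to world coordinates). Camera axes: x right, y down, z forward; pixel columns grow to the right and rows downward; lengths in m; the calibration is good to about 2 mm. A picture is of the moment at which its call begins. There is no depth.
A pose or a line that the arm cannot do raises arm.MotionError and nothing moves.
- arm.finish_job(): hands the job in, once; it reports no verdict.
Trained networks look in the newest picture that a camera, given by its name, has taken for a name from the list of things; names that differ only in an ending like _2 or _b are one class to them, and where a whole thing is asked for, a point or a joint stands for the part that bears it (a point fixed in the world has none). Each returns a list of dicts, best first, with "conf" (0 to 1); they miss things now and then, are a little off and sometimes report something else, mostly with a low value. They report only what shows in the picture. A call takes as long as a camera call.
- arm.find_in(camera, label): "box" ([centre column, centre row, width, height] in pixels, round what is visible of it).
- arm.mark_of(camera, label): "xy" ([column, row] in pixels: a listed point, or the origin of a listed thing).
The state is a dict: "time_s": time; "joint_pos": joint angles; "qvel": joint speeds; "effort": joint torques, N m; "tool_pos": TCP position; "orientation": TCP orientation; "wrist_force": force on the tool from outside, world axes, zero at the start; "ft_torque": the same for the moment, N m; "width": finger opening in m.
Only numpy, scipy, OpenCV 4.12 (cv2) and the standard library are available. Lean on these libraries where they do the work, as an engineer would, in place of code of your own. Each camera call takes 0.05 s, during which the arm holds its last target.

## Working session

There is one attempt and no reset: what is moved stays moved. The work goes in short steps, each a Python script; the robot and the scene stay as the last script left them, time stands still between calls to the robot, and variables do not carry over. Pictures are saved under pics/ and viewed, and the job is handed in when it is done.

```bash
mkdir -p pics; ls
cat > h.py <<'E'
import numpy as np, cv2
from cell import arm
def ray(f,uv):
    K=np.array([[f["fx"],0,f["cx"]],[0,f["fy"],f["cy"]],[0,0,1.]])
    n=cv2.undistortPoints(np.array([[uv]],float),K,np.array(f["distortion"],float))[0,0]
    T=np.array(f["pose"]); d=T[:3,:3]@np.array([n[0],n[1],1]); return T[:3,3],d/np.linalg.norm(d)
def atz(f,uv,z):
    o,d=ray(f,uv); return o+d*(z-o[2])/d[2]
def proj(f,P):
    T=np.array(f["pose"]);K=np.array([[f["fx"],0,f["cx"]],[0,f["fy"],f["cy"]],[0,0,1.]])
    Ti=np.linalg.inv(T);r,_=cv2.Rodrigues(Ti[:3,:3])
    return cv2.projectPoints(np.array(P,float).reshape(-1,1,3),r,Ti[:3,3],K,np.array(f["distortion"],float))[0].reshape(-1,2)
def save(f,n): cv2.imwrite("pics/"+n+".png",f["img"][:,:,::-1])
E
python3 - <<'E'
from h import *
np.set_printoptions(precision=4,suppress=True)
Z={"slide_grip":.094,"bracket_top":.13,"backing_top":.1,"runner":.1,"bolt_head":.1,"jig":0,"cartridge":0,"end_ring":0,"spanner":0}
for c in["scene","side","wrist"]:
    f=arm.grab_frame(c);save(f,c+"0");print(c,np.array(f["pose"])[:3,3])
    for l,z in Z.items():
        m=arm.mark_of(c,l)
        for x in m[:2]: print(l,round(x["conf"],2),np.array(x["xy"]),atz(f,x["xy"],z))
s=arm.sense();print(s["time_s"],s["orientation"],s["wrist_force"],s["width"])
E
```

```text
pics
scene [ 1.3063 -0.9269  0.7817]
slide_grip 0.76 [281.9 238.1] [ 0.5592 -0.0197  0.094 ]
slide_grip 0.28 [322.4 218.2] [0.5753 0.1156 0.094 ]
bracket_top 0.91 [320.9 205.1] [0.5721 0.1122 0.13  ]
backing_top 0.75 [332.9 224.5] [0.6193 0.0968 0.1   ]
runner 0.91 [302.5 205.3] [0.5032 0.1302 0.1   ]
runner 0.2 [332.  224.3] [0.6171 0.0962 0.1   ]
bolt_head 0.54 [322.2 220.9] [0.5892 0.0952 0.1   ]
jig 0.81 [310.7 265.3] [0.5933 0.0472 0.    ]
cartridge 0.84 [395.5 284.4] [0.7959 0.1041 0.    ]
end_ring 0.85 [338.  314.1] [ 0.7545 -0.0702  0.    ]
end_ring 0.35 [319.7 205.6] [0.4248 0.3147 0.    ]
spanner 0.72 [204.  309.6] [ 0.5188 -0.2372  0.    ]
side [ 0.283  -0.6294  0.8921]
slide_grip 0.84 [276.3 251.4] [ 0.5695 -0.0235  0.094 ]
slide_grip 0.49 [368.5 256.9] [ 0.7046 -0.1313  0.094 ]
bracket_top 0.84 [241.  193.9] [0.5735 0.116  0.13  ]
backing_top 0.61 [266.  196.9] [0.6231 0.1084 0.1   ]
runner 0.98 [211.6 213.6] [0.5097 0.1293 0.1   ]
bolt_head 0.62 [253.5 202.3] [0.5945 0.1093 0.1   ]
bolt_head 0.41 [371.  260.8] [ 0.6997 -0.145   0.1   ]
jig 0.68 [264.  252.5] [0.5803 0.0598 0.    ]
cartridge 0.59 [333.9 203.7] [0.7823 0.0956 0.    ]
cartridge 0.22 [266.  200.3] [0.6606 0.192  0.    ]
end_ring 0.86 [371.  259.1] [ 0.755  -0.0802  0.    ]
spanner 0.95 [314.7 373.2] [ 0.5163 -0.2333  0.    ]
wrist [0.1971 0.6237 0.3734]
1.5 [ 0.6923  0.1443  0.6922 -0.1442] [-0.687  -0.168  -0.3524] 0.08552464739566218
```

View pics/scene0.png

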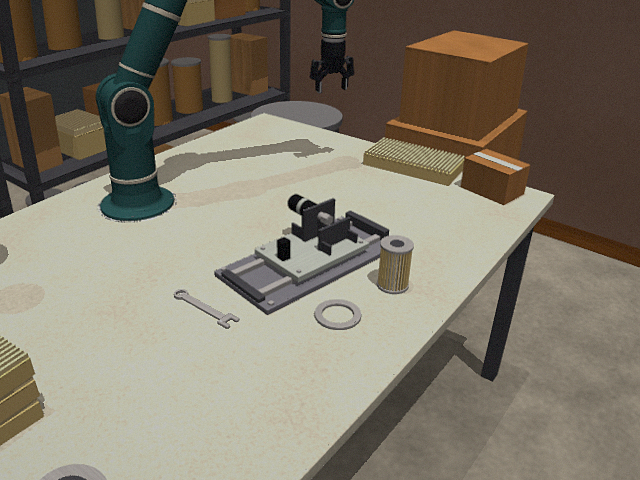

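View pics/side0.png

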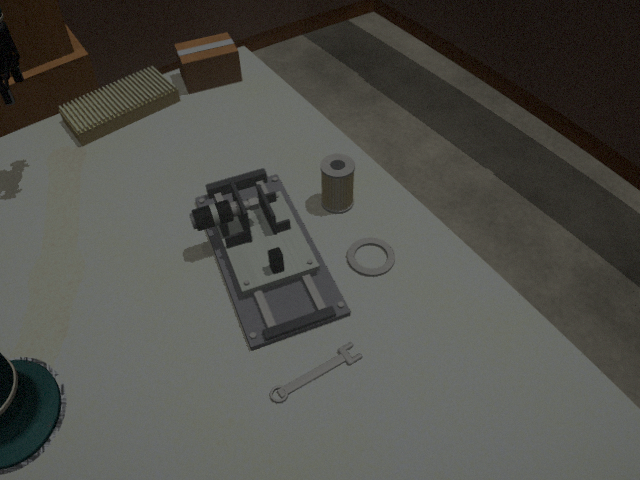

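The scene view shows the jig with its grip at about (282,240), the bracket at (318,210) and a gap to the stop bar. The side view agrees. Jig yaw works out at about -13°. Next I'll look from above with the wrist camera.

```bash
cat >> h.py <<'E'
from scipy.spatial.transform import Rotation as Rn
def quat(yaw,s=1):
    y=s*np.array([-np.sin(yaw),np.cos(yaw),0]);x=np.array([0,0,-1.]);z=np.cross(x,y)
    q=Rn.from_matrix(np.c_[x,y,z]).as_quat(); return [q[3],q[0],q[1],q[2]]
E
python3 - <<'E'
from h import *
np.set_printoptions(precision=4,suppress=True)
yaw=np.radians(-12.9)
for s in(1,-1):
    q=quat(yaw,s)
    for p in([.57,.04,.33],[.565,-.02,.075],[.605,.17,.081]): 
        j=arm.inverse_kinematics(p,q);print(s,None if j is None else np.array(j))
s=1 
js=[arm.inverse_kinematics([.57,.04,.33],quat(yaw,s)) for s in(1,-1)]
j0=np.array(arm.sense()["joint_pos"])
c=[np.abs(np.array(j)-j0).max() if j is not None else 9 for j in js]
s=[1,-1][int(np.argmin(c))];print("s",s)
arm.reach([.57,.04,.33],quat(yaw,s))
Z={"slide_grip":.094,"bracket_top":.13,"backing_top":.1,"runner":.1,"bolt_head":.1}
f=arm.grab_frame("wrist");save(f,"w1");print(np.array(f["pose"])[:3,3])
for l,z in Z.items():
    for x in arm.mark_of("wrist",l)[:2]: print(l,round(x["conf"],2),np.array(x["xy"]),atz(f,x["xy"],z))
S=arm.sense();print(S["time_s"],S["tool_pos"],S["wrist_force"])
E
```

```text
1 [-0.4655  0.2303  0.4089  1.6636 -0.0952  1.2674  1.3079]
1 [-0.2447  0.4974  0.2813  1.9246 -0.1964  0.7459  1.4948]
1 [-0.4275  0.5703  0.1354  1.7555 -0.0996  0.8225  1.1003]
-1 [-0.7594  0.2651  0.7832  1.6805 -0.1944  1.2763 -1.7329]
-1 [-0.5723  0.581   0.7219  1.9453 -0.5243  0.8104 -1.3546]
-1 [-0.791   0.6448  0.646   1.7809 -0.4881  0.8814 -1.719 ]
s 1
[0.5036 0.0569 0.5007]
slide_grip 0.62 [257.6 195.7] [ 0.5646 -0.0233  0.094 ]
bracket_top 0.67 [406.4 170.9] [0.5668 0.116  0.13  ]
backing_top 0.79 [400.2 219.6] [0.6172 0.1068 0.1   ]
backing_top 0.25 [405.5 172.2] [0.573  0.1197 0.1   ]
runner 0.92 [398.6  99.2] [0.5068 0.1249 0.1   ]
runner 0.25 [259.6 194.4] [ 0.5629 -0.0199  0.1   ]
bolt_head 0.62 [396.5 191.5] [0.5892 0.1082 0.1   ]
bolt_head 0.28 [404.5 328.6] [0.7339 0.0906 0.1   ]
4.1167 [0.57   0.0404 0.3299] [0.2852 0.3706 0.5566]
```

View pics/w1.png

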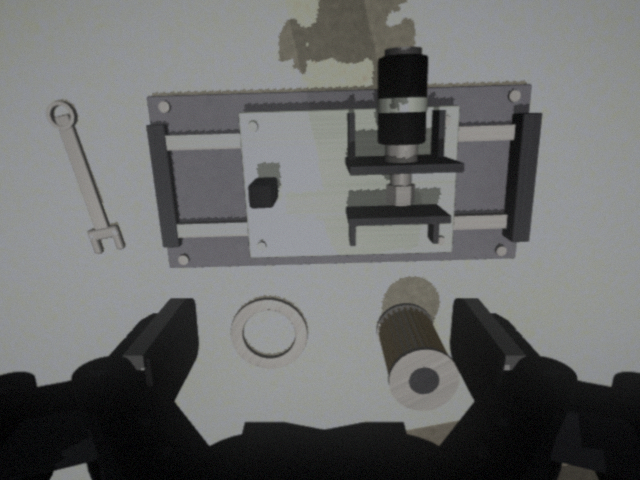

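The wrist picture shows the jig from above, with the grip at (263,192), bolt head at (400,196), bracket edge at row 165, backing edge at row 213 and stop bar at columns 510–540. I'll refine the yaw from the edges.

Run:
```python
from h import *
f=arm.grab_frame("wrist")
big=cv2.resize(f["img"][85:275,235:555],None,fx=2.5,fy=2.5,interpolation=cv2.INTER_CUBIC)
cv2.imwrite("pics/w2.png",big[:,:,::-1])
def a(p,q,z,perp=False):
    A,B=atz(f,p,z),atz(f,q,z);d=B-A;print(np.degrees(np.arctan2(d[1],d[0]))-90*(not perp),np.hypot(*d[:2]),A,B)
a((148,97),(530,83),.015);a((170,267),(517,258),.015);a((240,112),(459,107),.044);a((251,257),(452,251),.044)
```

```text
-10.930110940901159 0.41445585122513234 [ 0.44461584 -0.12740241  0.015     ] [0.52320142 0.27953488 0.015     ]
-11.317862119808069 0.4202135266706913 [ 0.63767798 -0.16686616  0.015     ] [0.72014566 0.24517569 0.015     ]
-11.667740857750132 0.22617068235219998 [ 0.48333481 -0.02865016  0.044     ] [0.52907464 0.19284712 0.044     ]
-11.091034758841346 0.2277063117059456 [ 0.63870671 -0.06012678  0.044     ] [0.68251022 0.16332661 0.044     ]
```

View pics/w2.png

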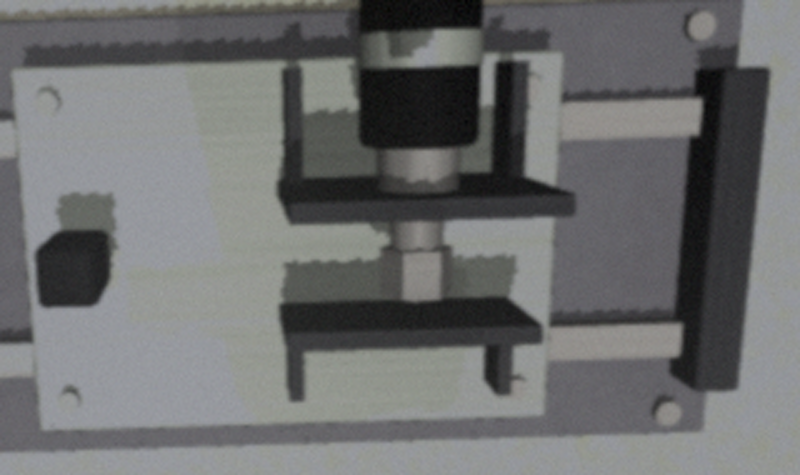

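```bash
cat >> h.py <<'E'
YAW=np.radians(-11.3); X=np.array([np.cos(YAW),np.sin(YAW)]); Y=np.array([-np.sin(YAW),np.cos(YAW)]); Q=quat(YAW,1)
def P(x,y,z): return list(x*X+y*Y)+[z]
def J(p): p=np.array(p)[:2]; return np.array([p@X,p@Y])
def st(t=""):
    S=arm.sense();print(t,round(S["time_s"],2),J(S["tool_pos"]).round(4),round(S["tool_pos"][2],4),"F",np.round(S["wrist_force"],1),"w",round(S["width"],4));return S
E
python3 - <<'E'
from h import *
arm.reach(P(.559,.0885,.17),Q);st("above")
print(arm.movel(P(.559,.0885,.058),max_speed=.1,guard=15));st("down")
arm.grip(.02,30);st("grip")
for c in("side",): f=arm.grab_frame(c);save(f,"s1")
E
```

```text
above 4.89 [0.5601 0.0893] 0.1711 F [-0.3 -1.   0.3] w 0.0853
False
down 6.16 [0.5596 0.0886] 0.0586 F [ 0.2  0.9 -0.2] w 0.0854
grip 6.75 [0.5591 0.089 ] 0.0584 F [-1.   1.6  4.2] w 0.0231
```

View pics/s1.png

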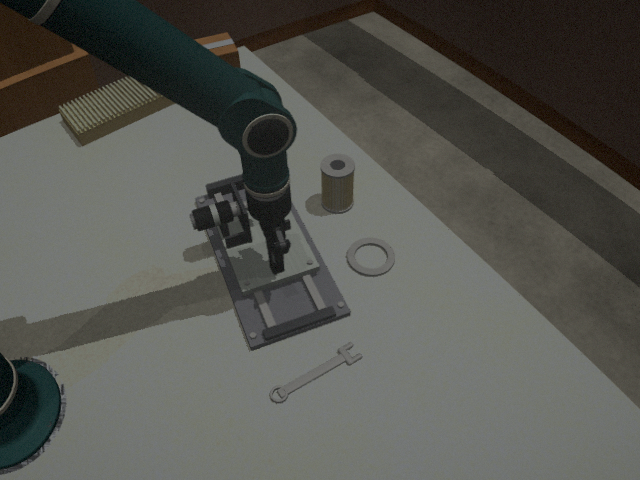

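The fingers hold the grip (opening 23 mm, side view at (277,265)). Now I'll slide it home under guard.

Run:
```python
from h import *
print(arm.movel(P(.559,.0885+.085,.0584),max_speed=.05,guard=20));S=st("slid")
f=arm.grab_frame("side");save(f,"s2");st()
f=arm.grab_frame("scene");save(f,"c2")
```

```text
True
slid 8.11 [0.5588 0.1551] 0.0584 F [-0.8 -1.   4.1] w 0.0223
 8.16 [0.5588 0.1551] 0.0584 F [-2.4 -1.1  4.1] w 0.0232
```

Run:
```python
import cv2
a=cv2.imread("pics/s2.png")[150:350,170:370];b=cv2.imread("pics/c2.png")[170:320,200:400]
import numpy as np
o=np.hstack([cv2.resize(a,(400,400)),cv2.resize(b,(400,300))[:,:] if 0 else cv2.copyMakeBorder(cv2.resize(b,(400,300)),0,100,0,0,0)])
cv2.imwrite("pics/z2.png",o)
```

```text
(no output)
```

View pics/z2.png

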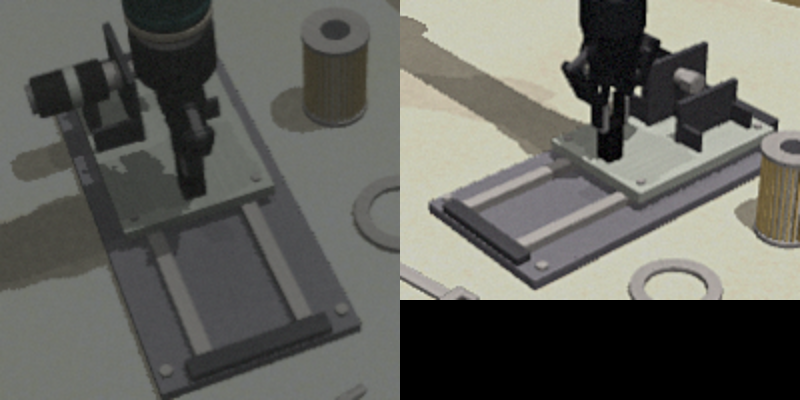

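Run:
```python
from h import *
print(arm.movel(P(.559,.1551+.02,.0584),max_speed=.02,guard=15));S=st("push")
arm.dwell(.2);st("d")
f=arm.grab_frame("wrist");save(f,"w3")
```

```text
True
push 8.68 [0.5587 0.1549] 0.0584 F [-0.3 -0.7  4.1] w 0.0228
d 8.88 [0.5587 0.1549] 0.0584 F [-0.  -0.9  2.8] w 0.0229
```

View pics/w3.png

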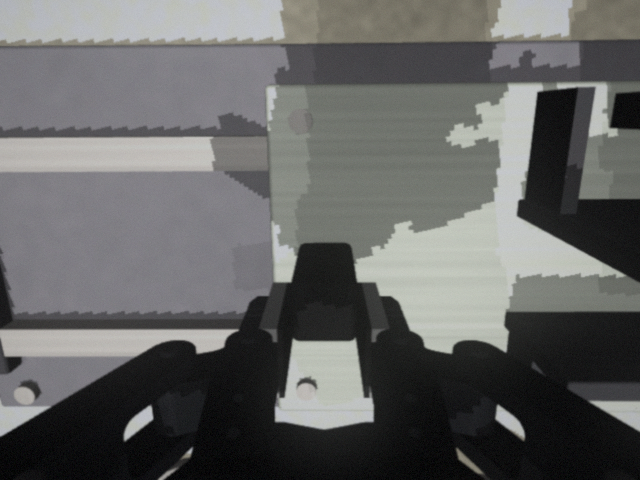

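The second push under guard moved nothing (ŷ stays at 0.155), and the jig edges are level in the wrist picture, so the carriage is home and the yaw is right. Next: release, rise, and view the bolt.

Run:
```python
from h import *
np.set_printoptions(precision=4,suppress=True)
arm.grip(.085);arm.movel(P(.559,.155,.22),max_speed=.2)
arm.reach(P(.56,.29,.25),Q);st()
f=arm.grab_frame("wrist");save(f,"w4")
for l,z in {"slide_grip":.094,"bracket_top":.13,"backing_top":.1,"bolt_head":.1}.items():
    for x in arm.mark_of("wrist",l)[:1]: print(l,round(x["conf"],2),np.array(x["xy"]),J(atz(f,x["xy"],z)))
f=arm.grab_frame("scene");save(f,"c4")
for l,z in {"slide_grip":.094,"bracket_top":.13,"backing_top":.1,"bolt_head":.1}.items():
    for x in arm.mark_of("scene",l)[:1]: print(l,round(x["conf"],2),np.array(x["xy"]),J(atz(f,x["xy"],z)))
st()
```

```text
11.12 [0.5593 0.2902] 0.2485 F [-0.3 -0.5  0.1] w 0.0851
slide_grip 0.59 [148.9 203.1] [0.5589 0.1535]
bracket_top 0.77 [323.  176.8] [0.533  0.2897]
backing_top 0.71 [324.4 238.4] [0.5857 0.2906]
bolt_head 0.83 [321.1 206. ] [0.5598 0.2881]
slide_grip 0.63 [307.  230.9] [0.5641 0.1562]
bracket_top 0.78 [339.3 196. ] [0.5319 0.2905]
backing_top 0.77 [352.3 216.8] [0.5907 0.279 ]
bolt_head 0.68 [344.9 213.5] [0.567  0.2771]
 11.62 [0.5601 0.2896] 0.2501 F [ 0.3 -0.8  1. ] w 0.0848
```

View pics/w4.png

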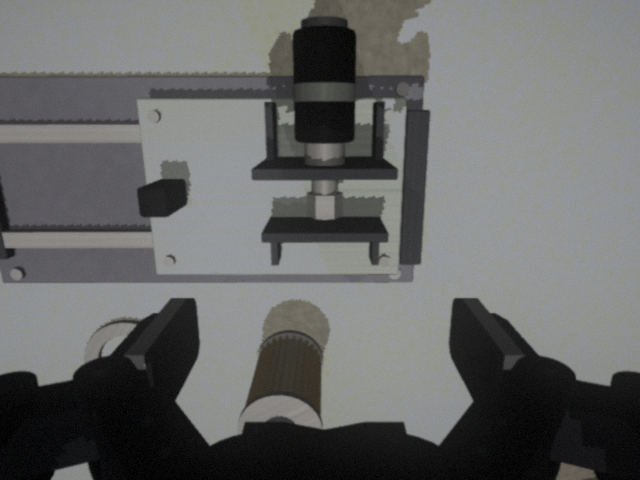

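View pics/c4.png

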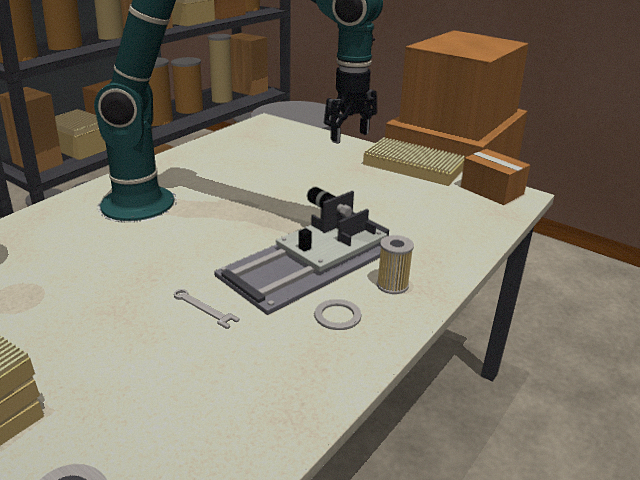

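The carriage sits flush against the stop bar (column ~405). The bolt head at (322,205) gives jig coordinates (0.5595, 0.290), which matches grip + 135 mm. Now descending into the slot.

Run:
```python
from h import *
arm.movel(P(.5595,.290,.15),Q,max_speed=.15)
print(arm.movel(P(.5595,.290,.081),Q,max_speed=.05,guard=10));st("down")
arm.grip(.015,60);st("grip");arm.dwell(1.5);st("settled")
print(arm.movel(P(.5595,.30,.081),Q,max_speed=.015,guard=15));st("push")
f=arm.grab_frame("scene");save(f,"c5")
f=arm.grab_frame("wrist");save(f,"w5")
```

```text
False
down 13.97 [0.5597 0.2901] 0.0813 F [-0.9 -0.9 -0.8] w 0.085
grip 14.63 [0.5595 0.29  ] 0.0811 F [-0.1 -0.4  0.4] w 0.015
settled 16.13 [0.5597 0.2899] 0.0812 F [ 0.1 -0.8  5.3] w 0.0149
True
push 16.68 [0.5596 0.2907] 0.0808 F [-0.9 -2.4  4.9] w 0.0151
```

View pics/w5.png

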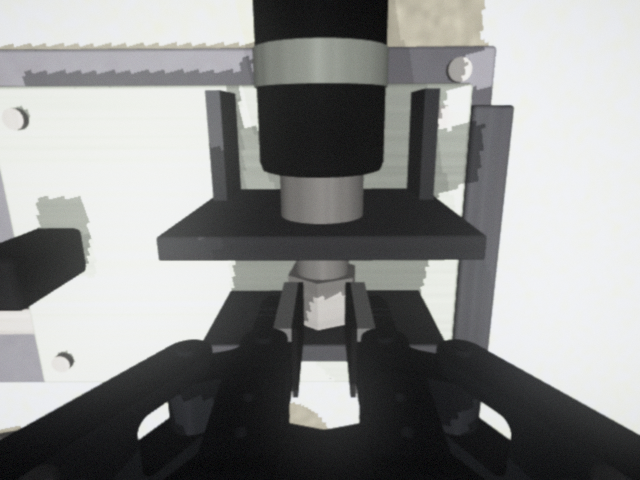

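Run:
```python
import cv2
cv2.imwrite("pics/z5.png",cv2.resize(cv2.imread("pics/c5.png")[150:300,240:440],(800,600),interpolation=cv2.INTER_CUBIC))
```

```text
(no output)
```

View pics/z5.png

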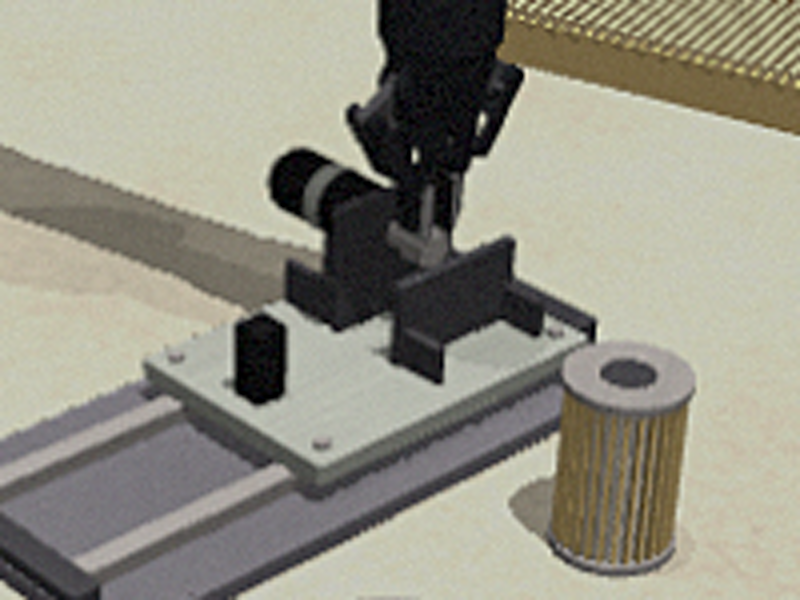

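The fingers reported 15 mm, which is narrower than the 24 mm head, so this isn't a grasp. I'll look closer.

Run:
```python
from h import *
f=arm.grab_frame("wrist");st()
a=f["img"][230:410,220:430];im=cv2.resize(a,(700,600),interpolation=cv2.INTER_CUBIC).astype(float)
im=255*(im/255)**.5
cv2.imwrite("pics/z6.png",im[:,:,::-1].astype(np.uint8))
print(np.array(f["pose"]).round(3),f["fx"])
S=arm.sense();p=np.array(S["tool_pos"])
print("tcp px",proj(f,[p,p+[0,0,.019]]),"head px",proj(f,[P(.5595,.2905,.1),P(.5595-.009,.2905,.112),P(.5595+.009,.2905,.112)]))
print(S["orientation"],Q)
```

```text
16.82 [0.5596 0.2906] 0.0808 F [-1.2 -0.4  5.1] w 0.0151
[[ 0.2    0.945  0.259  0.54 ]
 [ 0.98  -0.19  -0.063  0.191]
 [-0.01   0.266 -0.964  0.252]
 [ 0.     0.     0.     1.   ]] 424.7330168211341
tcp px [[322.82514212 277.25595466]
 [322.2102579  295.39004294]] head px [[321.84750438 295.40176369]
 [321.21614364 285.85780841]
 [321.48962671 331.66536941]]
[ 0.7021544   0.06751803  0.70494784 -0.07395302] [np.float64(0.7036715602016707), np.float64(0.0696156258561736), np.float64(0.7036715602016707), np.float64(-0.0696156258561736)]
```

View pics/z6.png

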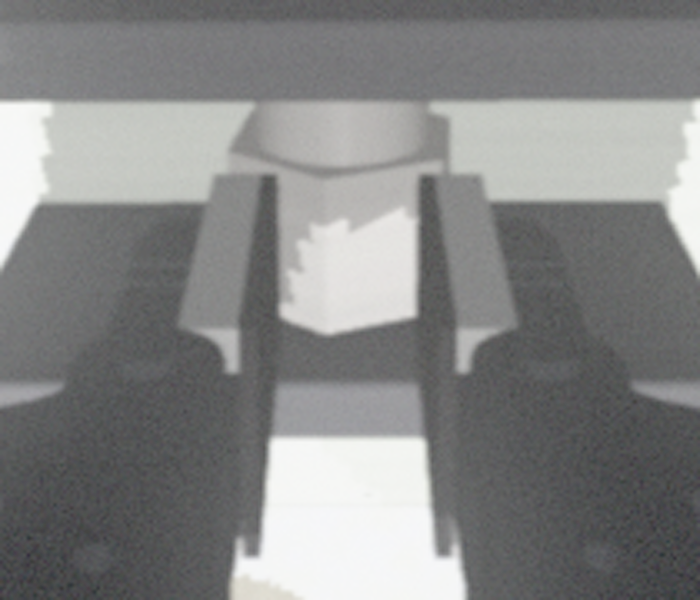

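Run:
```python
from h import *
f=arm.grab_frame("wrist");S=st()
p=np.array(S["tool_pos"]);q=S["orientation"];R=Rn.from_quat([q[1],q[2],q[3],q[0]]).as_matrix()
print(R.round(3))
print("pads (tool frame x back): rows for z=-11,+11 at y=+-.0075")
for b in(0,-.013,-.019,-.03,-.04):
    print(b,[proj(f,p+R@np.array([b,y,z]))[0].round(0).tolist() for y in(-.0075,.0075) for z in(-.011,.011)])
print("open",[ (b,proj(f,p+R@np.array([b,.0425,z]))[0].round(0).tolist()) for b in(0,-.013,-.03,-.04) for z in(-.011,.011)])
for h in(.1,.112,.114): print(h,[proj(f,P(.5595+dx,.2905+dy,h))[0].round(0).tolist() for dy in(-.012,.012) for dx in(-.009,.009)])
```

```text
16.88 [0.5596 0.2907] 0.0808 F [-1.  -1.5  5. ] w 0.0151
[[-0.005  0.199  0.98 ]
 [-0.009  0.98  -0.199]
 [-1.    -0.009 -0.003]]
pads (tool frame x back): rows for z=-11,+11 at y=+-.0075
0 [[305.0, 253.0], [306.0, 301.0], [341.0, 253.0], [340.0, 301.0]]
-0.013 [[304.0, 264.0], [305.0, 314.0], [342.0, 264.0], [341.0, 314.0]]
-0.019 [[303.0, 269.0], [304.0, 321.0], [342.0, 269.0], [342.0, 321.0]]
-0.03 [[302.0, 280.0], [302.0, 335.0], [344.0, 280.0], [343.0, 335.0]]
-0.04 [[300.0, 291.0], [301.0, 350.0], [345.0, 291.0], [344.0, 350.0]]
open [(0, [423.0, 253.0]), (0, [420.0, 301.0]), (-0.013, [431.0, 263.0]), (-0.013, [427.0, 314.0]), (-0.03, [442.0, 280.0]), (-0.03, [438.0, 335.0]), (-0.04, [450.0, 291.0]), (-0.04, [445.0, 350.0])]
0.1 [[290.0, 274.0], [291.0, 317.0], [353.0, 274.0], [353.0, 317.0]]
0.112 [[287.0, 286.0], [289.0, 332.0], [355.0, 286.0], [354.0, 332.0]]
0.114 [[287.0, 288.0], [288.0, 334.0], [356.0, 288.0], [355.0, 334.0]]
```

Run:
```python
from h import *
arm.grip(.085);arm.movel(P(.5595,.29,.13),Q,max_speed=.15);S=st()
arm.grip(.0,20);S=st()
p=np.array(S["tool_pos"])
for c in("scene","side"):
    f=arm.grab_frame(c);uv=[proj(f,p+[0,0,b])[0].round(1) for b in(0,.03)];print(c,uv)
    im=f["img"].copy()
    u,v=map(int,uv[0]);a=cv2.resize(im[v-75:v+55,u-70:u+70],None,fx=4,fy=4,interpolation=cv2.INTER_CUBIC)
    for (x,y),col in zip(uv,[(255,0,0),(0,255,0)]): cv2.circle(a,(int((x-u+70)*4),int((y-v+75)*4)),4,col,-1)
    cv2.imwrite(f"pics/t_{c}.png",a[:,:,::-1])
```

```text
18.03 [0.5594 0.2901] 0.1301 F [ 0.5  0.8 -0.2] w 0.085
 18.8 [0.5595 0.29  ] 0.13 F [ 0.5  0.2 -0.9] w -0.0002
scene [array([347.1, 199.9]), array([347.7, 188.8])]
side [array([241.4, 171.3]), array([239.7, 160.2])]
```

View pics/t_scene.png

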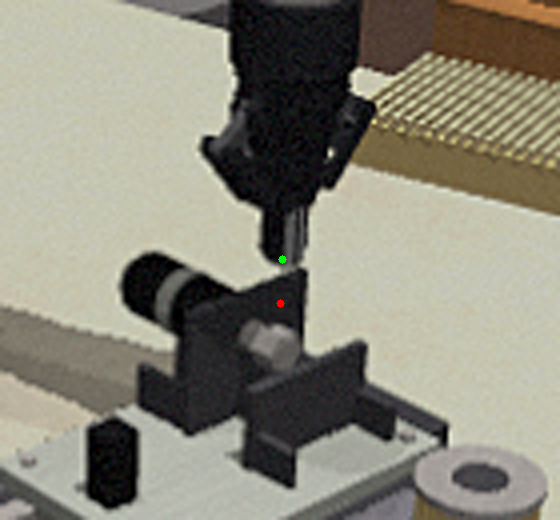

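View pics/t_side.png

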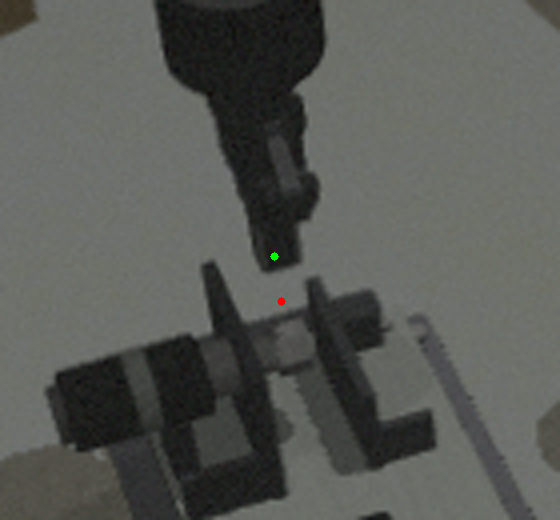

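Both outside cameras agree that the real fingertips are about 27 mm behind the reported TCP: the green dot (30 mm back) lies at the tips and the red dot (the TCP) hangs in the air. The first closure therefore only rested on top of the head. I'll redo it with a correction, at TCP z 0.054.

Run:
```python
from h import *
arm.grip(.085)
print(arm.movel(P(.5595,.290,.054),Q,max_speed=.05,guard=8));st("down")
arm.grip(.015,60);st("grip");arm.dwell(1.5);st("settled")
f=arm.grab_frame("wrist");im=cv2.resize(f["img"][200:410,200:450],(714,600),interpolation=cv2.INTER_CUBIC).astype(float)
cv2.imwrite("pics/z8.png",(255*(im/255)**.5)[:,:,::-1].astype(np.uint8));save(f,"w8")
f=arm.grab_frame("side");cv2.imwrite("pics/z9.png",cv2.resize(f["img"][130:300,160:340],(635,600),interpolation=cv2.INTER_CUBIC)[:,:,::-1])
```

```text
False
down 21.35 [0.5597 0.2901] 0.0543 F [ 0.4  0.4 -0.3] w 0.0848
grip 21.94 [0.5595 0.2903] 0.0543 F [-0.3 -0.2  3.6] w 0.0241
settled 23.44 [0.5595 0.2903] 0.0543 F [-1.7  0.9  5.3] w 0.0237
```

View pics/z8.png

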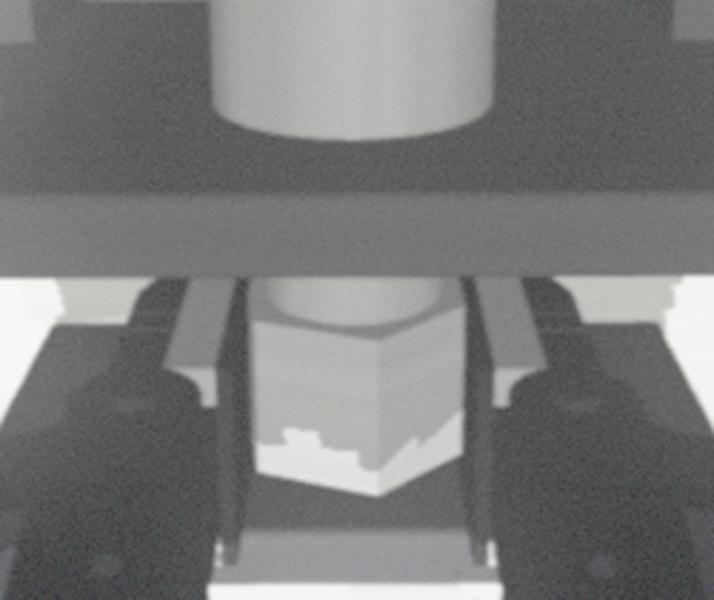

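View pics/z9.png

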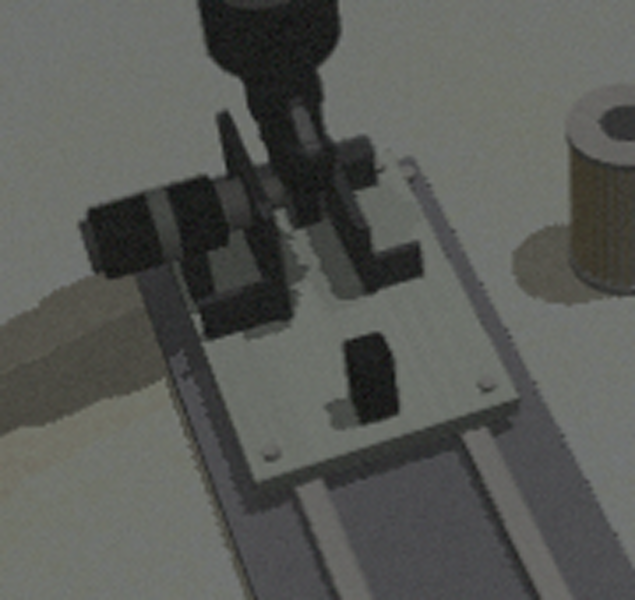

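Run:
```python
from h import *
arm.grip(.01,90);arm.dwell(1.5);st("tight")
f=arm.grab_frame("wrist");im=cv2.resize(f["img"][200:410,200:450],(714,600),interpolation=cv2.INTER_CUBIC).astype(float)
cv2.imwrite("pics/z10.png",(255*(im/255)**.5)[:,:,::-1].astype(np.uint8))
S=arm.sense();p=np.array(S["tool_pos"])
print([((proj(f,p+[0,0,.046+.0])[0]-[200,200])*2.857).round(0)])
arm.dwell(1.);st("tight")
f=arm.grab_frame("wrist");im2=cv2.resize(f["img"][200:410,200:450],(714,600),interpolation=cv2.INTER_CUBIC).astype(float)
cv2.imwrite("pics/z11.png",(255*(im2/255)**.5)[:,:,::-1].astype(np.uint8))
print("meandiff head",np.abs(im2-im)[310:490,260:460].mean(),"elsewhere",np.abs(im2-im)[0:180,220:480].mean())
```

```text
tight 25.26 [0.5595 0.2903] 0.0544 F [-2.   1.1  5.8] w 0.0228
[array([350., 371.])]
tight 26.31 [0.5596 0.2903] 0.0544 F [-1.6  1.7  5.8] w 0.0229
meandiff head 1.7621018518518519 elsewhere 1.909679487179487
```

View pics/z10.png

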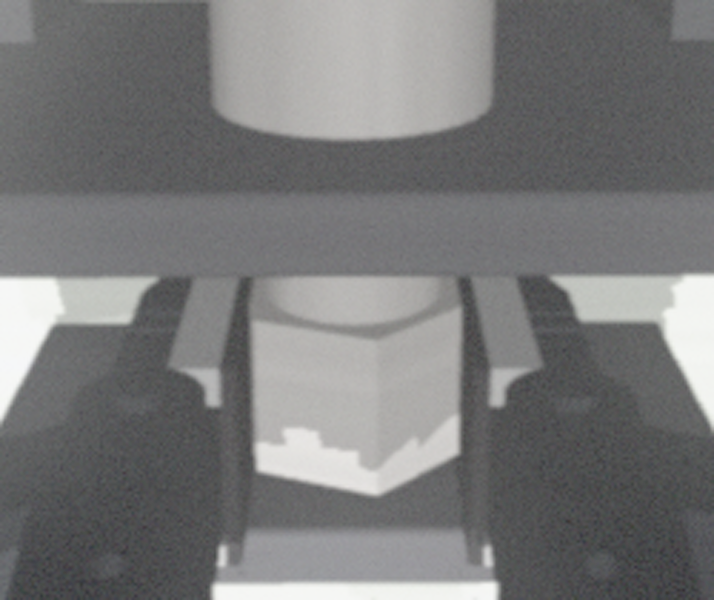

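View pics/z11.png

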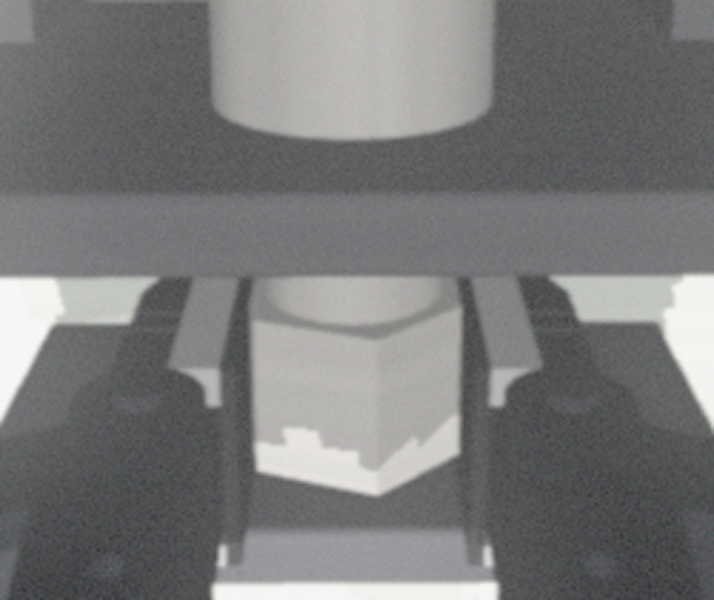

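The bolt has stopped (no change over 1 s). But its top corner sits about 25 px right of centre, so the head is jammed roughly 10° off flat, and the width drift with effort fits that. The runner brings the corner left at 0.15 rad/s, so I'll ease off, let the flats come square, and re-pinch.

```bash
cat > v.py <<'E'
from h import *
def zoom(n):
    f=arm.grab_frame("wrist");im=cv2.resize(f["img"][200:410,200:450],(714,600),interpolation=cv2.INTER_CUBIC).astype(float)
    im=(255*(im/255)**.5)[:,:,::-1].astype(np.uint8);cv2.imwrite(f"pics/{n}.png",im);return im
E
python3 - <<'E'
from v import *
arm.grip(.034,60);st("open");a=zoom("a1");arm.dwell(.5);st();b=zoom("a2")
cv2.imwrite("pics/a.png",np.hstack([x[250:520,200:520] for x in(a,b)]))
E
```

```text
open 26.62 [0.5594 0.2896] 0.0535 F [-0.   0.7  0.3] w 0.034
 27.18 [0.5595 0.29  ] 0.054 F [ 0.6  0.1 -0.8] w 0.0341
```

View pics/a.png

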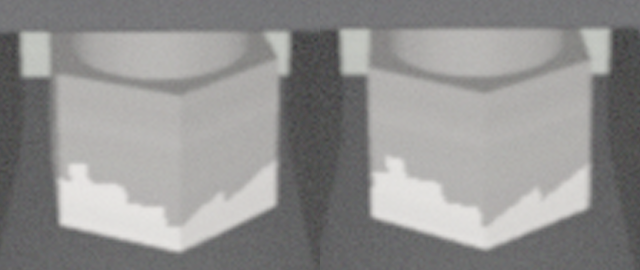

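After release the corner is at +12 px, then +5 px 0.5 s later, so it is about to come square. Closing now.

Run:
```python
from v import *
arm.grip(.01,60);st("grip");arm.dwell(.8);st("g");a=zoom("b1")
arm.dwell(1.0);st();b=zoom("b2")
cv2.imwrite("pics/b.png",np.hstack([x[250:520,200:520] for x in(a,b)]))
```

```text
grip 27.47 [0.5595 0.2902] 0.0543 F [-0.9  1.1  2. ] w 0.0229
g 28.27 [0.5595 0.2902] 0.0542 F [-1.8  0.4  5.8] w 0.0228
 29.32 [0.5595 0.2902] 0.0542 F [-2.   0.7  5.7] w 0.0229
```

View pics/b.png

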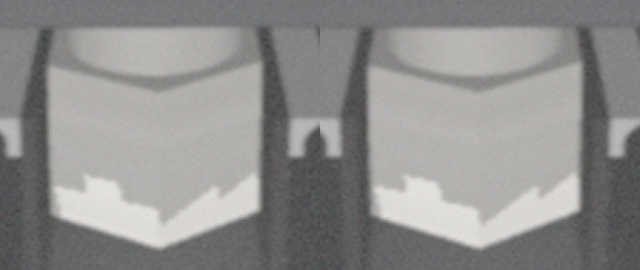

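The flats are now square (corner within 4 px of centre, opening 22.9 mm against 23.7 mm before, at the same effort) and nothing is turning. A gentle push will confirm the carriage is home.

Run:
```python
from v import *
print(arm.movel(P(.5595,.2982,.0542),Q,max_speed=.016,guard=15));st("push");arm.dwell(.5);st()
b=zoom("d1");f=arm.grab_frame("wrist");save(f,"w9")
f=arm.grab_frame("scene");save(f,"c9")
```

```text
True
push 29.78 [0.5594 0.2901] 0.0542 F [-0.7 -0.2  4.8] w 0.0232
 30.28 [0.5593 0.2901] 0.0542 F [-1.4 -1.7  5.2] w 0.0226
```

View pics/w9.png

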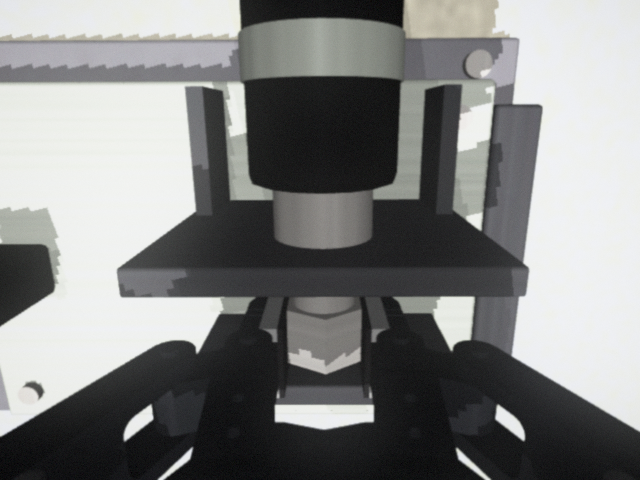

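View pics/c9.png

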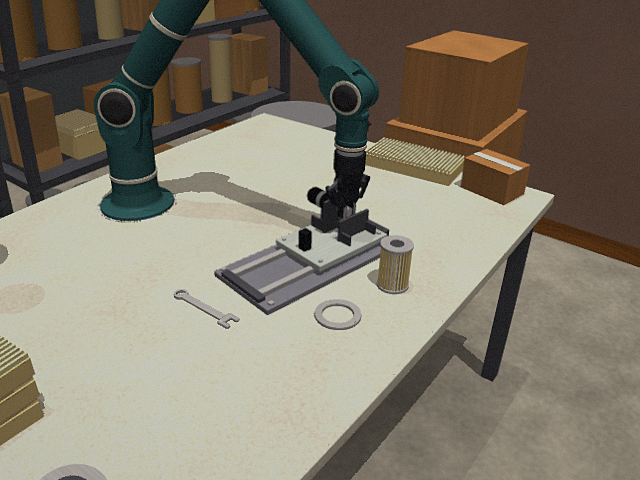

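The carriage is flush with the stop bar (column ~492) and didn't move under the push. The head is held square at (323,340), and the cartridge, ring and spanner are where they started. Handing in.

Run:
```python
from v import *
st();arm.finish_job();print("done")
```

```text
30.43 [0.5594 0.2901] 0.0542 F [ 0.3 -2.3  5. ] w 0.0226
the job is handed in; nothing more can be done
done
```

The carriage is home against the stop bar, and the gripper is holding the bolt head across two flats at 60 N. I handed the job in at 30.4 s, still gripping.

- **Carriage:** I gripped the black block and slid it about 66 mm until it hit the stop. A second guarded push moved nothing. A last push through the bolt head tripped the guard with no movement, and the wrist picture shows the carriage flush with the bar.
- **Bolt:** two earlier closures were not good.
    - **First:** it only rested on top of the head and read 15 mm. The pictures showed the fingertips about 27 mm short of the reported TCP, so I went that much lower.
    - **Second:** it stopped the bolt, but about 10° off the flats. I eased off, waited for the runner to bring the flats square, and pinched again.
- **Last checks:** the reported opening is 22.6–23.2 mm. The head is 24 mm, and the 24 mm grip block also read about 1 mm small. The bolt's top corner is centred, and two pictures 1 s apart show no turning.
- **Bystanders:** the cartridge, steel ring and spanner show at their starting places in the final scene picture.

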